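# Set and lock the air regulator on the sign bench

## Robot

A 6-joint arm with a two-finger parallel gripper is mounted at the origin on the work surface. World frame = base frame: x ahead of the robot, y to its left, z up, the work surface at z = 0. Lengths are in m, angles in degrees, forces in N, time in s.
With the tool pointing down it reaches from about 0.375 to 0.975 m from the base axis. Payload 3.8 kg.
Tool frame: the origin (TCP) lies midway between the tips of the shut fingers; the grasp point (between the pads) lies 19 mm behind it; z points along the fingers, y is the line along which they close (so a half turn about z gives the same grasp; the last joint's range is limited). The gripper opens to 85 mm and grips with 20 to 120 N. Pads are 22 mm wide; open, the fingers measure 114 mm over their backs; the gripper's body (76 mm by 85 mm) begins 54 mm behind the grasp point. The pads swing forward as they close: fully open they stand 13 mm farther back than shut.
Start: joints at [-69.723, 15.12, 91.902, -0, 72.978, -2.114], TCP at [0.257, -0.624, 0.231] pointing down, gripper open.
Joint ranges: [-150.88, 150.88], [-54.13, 125.18], [17.81, 147.31], [-75.09, 255.09], [0, 152.58], [-146.25, 146.25]. Speed limits (degrees/s): [147.25, 147.25, 180, 180, 180, 180].

## Interface

Orientations are given as [roll, pitch, yaw] about the fixed x, y, z axes, in that order (R = Rz(yaw) Ry(pitch) Rx(roll)).
In Python, from workcell import telemetry, cams, manip, models gives the robot as it stands. The module is installed in compiled form; this text tells all that it offers.
- The arm moves only by the tool jog_arm, never from a script. Its argument "plan" is a list of rows, each an object of numbers: "gripper": the closure, from -1 (fully open) to 1 (shut), so that 0 is half open; "dx", "dy", "dz": the shift along the world's x, y, z in cm; "yaw": the turn about the world's z in rad. A call has 1 to 12 rows; each row is the pose to reach, as a shift and turn from the pose commanded when the call began; what a row does not reach only later rows make up. A row lasts 1/12 s, in which the tool goes at most 41.7 mm and 7.16 degrees, less where a joint would pass 70% of its speed; a pose out of reach is approached as far as the arm can. A call with a gripper value outside its range is refused whole. The fingers move at their own pace and stop on an object; "grip_force" is the grip in N (left out, the last holds). Time passes only in rows, so rows that repeat a pose let the fingers close. It gives the time, the measured TCP pose, the force, the opening and the grip force at its end, in the units of the state.
- telemetry.read_state(): the state, without advancing time (a new reading comes with each control period).
- cams.read_camera(name): name is "scene" or "top" or "wrist"; returns (picture, depth): 400x640x3 uint8, red, green, blue; 400x640 float32, m along the optical axis (not along the pixel's ray), 0 where there is no reading.
- cams.camera_model(name): a dict with "vertical_fov" (degrees; the focal length in pixels is half the picture's height over the tangent of half this angle, whatever the lens; pixels are square), "cx", "cy" (the principal point, pixels), "R" (3x3) and "t" (3): a world point X has camera coordinates R X + t. Camera axes: x right, y down, z forward; pixel columns grow to the right and rows downward; lengths in m; the calibration is good to about 2 mm. A picture is of the moment at which its call begins: read the wrist's pose just before it. camera_model takes no time and is no camera call; for the wrist camera it gives the pose at the moment of the call.
- manip.close_job(): hands the job in; it is judged then, once.
Trained networks look in the newest picture that a camera, given by its name, has taken for a name from the list of things; names that differ only in an ending like _2 or _b are one class to them, and where a whole thing is asked for, a point or a joint stands for the part that bears it (a point fixed in the world has none). Each returns a list of dicts, best first, with "p" (0 to 1); they miss things now and then, are a little off and sometimes report something else, mostly with a low value. They report only what shows in the picture. A call takes as long as a camera call.
- models.find_in(camera, thing): "position" ([x, y, z] in m, in world coordinates, good to about 4 mm: the middle of the surface that is visible of it).
- models.regions_of(camera, thing): "mask" (400x640 bool, what is visible of it).
- models.spot_point(camera, thing): "position" ([x, y, z] in m, in world coordinates, good to about 4 mm: a listed point, or the origin of a listed thing).
The state is a dict: "time": time; "q": joint angles; "dq": joint speeds; "tau": joint torques, N m; "tool_pos": TCP position; "orientation": TCP orientation; "force": force on the tool from outside, world axes, zero at the start; "torque": the same for the moment, N m; "opening": finger opening in m; "grip_force": force on a finger pad.
Only numpy, scipy, OpenCV 4.12 (cv2) and the standard library are available. Lean on these libraries where they do the work, as an engineer would, in place of code of your own. Each camera call takes 0.05 s, during which the arm holds its last target. There are 200 camera calls.

## Task

Set the air regulator for riveting sign brackets: turn its knob until the pointer nose stands at the raised bar mark on the dial, feel for the lock notch there, and pull the knob up until it clicks and stays locked out, then let go. The mark is only approximate, so never force the knob: pull and twist gently until the notch is found. Leave the panel, bracket, jar and screwdriver where they are.

Things in the scene. Friction and masses are not known exactly. Their poses are not given: they have to be found in the camera images.
- regulator: Air regulator fixed to the bench: steel foot plate 150 x 130 x 8 mm, aluminium body with a small gauge on the side near the robot and two brass ports, topped by a dial and a black knob with upright axis. Origin: centre of the underside, on the bench; the knob's axis passes through it, z up. It is turned by up to 45 degrees.
- dial: Flat round aluminium dial plate under the knob, radius 70 mm, top 79 mm above the bench. Origin on the knob's axis, 75 mm above the bench; x axis towards the bar mark, z up. It has one raised bar mark; the other marks are small round dots and mean nothing. It was fitted by hand: the lock notch belonging to the bar lies within 9 degrees of it, on either side, differently each time.
- mark (a point): Inner end of the raised bar mark on the dial: a dark steel bar 15 mm long (radial), 6 mm wide, 5 mm high. The point lies 52 mm from the knob's axis, 80 mm above the bench; its x axis points radially outward along the bar, z up. It faces roughly away from the robot (within 40 degrees).
- knob: Black knob: round skirt of radius 39 mm, on it a grip bar 50 mm long, 16 thick, 32 high, with its top 136 mm and the skirt's top 104 mm above the bench when pushed in. Origin on the axis, 79 mm up; x along the bar towards the nose, z up. Turns freely (0.03 N m) and stays where left. At the start the nose is 20 to 90 degrees counter-clockwise (from above) of the mark: turn it clockwise.
- knob_grip (a point): Centre of the knob's grip bar, on the axis: 120 mm above the bench when pushed in. Axes as the knob's: x along the bar (50 mm), y across it (16 mm, the way to pinch), z up.
- knob_nose (a point): Tip of the pointer nose that sticks out of the skirt's rim in the bar's direction: 49 mm from the axis, 101 mm above the bench when pushed in. x points radially outward.
- tooth (a point): Top of the knob's steel lock tooth, hidden under the skirt below the nose, 29 mm from the axis, 7 mm wide. Pulled up 2 mm it meets the lock ring unless it stands at a notch. It must not press on the ring or on a notch's wall with more than 20 N: that is 5 mm of lift past first touch, or 0.58 N m of twist once in a notch.
- ring_centre (a point): Centre of the underside of the hidden lock ring, on the axis, 90 mm above the bench. The ring is sprung: it gives upward by 4 N per mm and does not turn. The tooth passes only at a notch: one at the mark, and a wrong one 46 degrees to either side of it. A notch has 2 degrees of play each side of its middle; with the tooth in it the knob no longer turns.
- knob_lift (a joint): How far the knob is pulled up, in m: 0 pushed in, 0.002 the tooth meets the ring (unless at a notch), about 0.010 locked out, 0.011 the end stop. A click spring pushes it back down below 5 mm (peak about 3 N, plus 1 N friction and 0.7 N weight) and up towards 10 mm beyond that; there it stays by itself. At a notch the whole pull needs 4 to 6 N.
- sign_panel: Bystander: green sign panel 100 x 420 x 4 mm with two aluminium angle brackets 35 mm high, lying loose beyond the regulator. Origin: centre of the underside.
- bracket: Bystander: loose aluminium angle bracket 35 x 30 x 35 mm, right of the regulator. Origin: centre of the underside.
- rivet_jar: Bystander: white jar with steel cap, 64 mm wide, 85 mm high, left of the regulator. Origin: centre of the underside.
- screwdriver: Bystander: screwdriver lying loose right of the regulator. Origin: on the bench under its middle.

How it is judged (in metres and radians):
On the way:
1. the nose is turned to the mark (within 13.5 mm) (horizontal distance between knob_nose and mark below 0.0135 m), for 0.2 s.
At the end, for the whole second after the job is handed in: The knob stays pulled out by more than 8 mm (locked) and at rest, with the tip of its nose within 13.5 mm (seen from above) of the inner end of the bar mark (horizontal distance between knob_nose and mark below 0.0135 m and value of joint knob_lift above 0.008 m and linear speed of knob below 0.01 m/s); the robot touches nothing.
It fails at once if the knob's tooth is forced against the lock ring or a notch wall with more than 20 N (contact force between knob and regulator above 20 N).
It fails at once if a bystander is moved by more than 15 mm (distance of any of sign_panel, bracket, rivet_jar, screwdriver from where it was at the start of the episode above 0.015 m).
It also fails if it takes over 54 s, if anything falls off the work surface, if the arm or the gripper's body presses on something with over 40 N, if the wrist force passes 120 N, or if a joint passes its speed limit or range.

## Working session

There is one attempt and no reset: what is moved stays moved. The work goes in short steps, Python scripts to look and compute and a tool call to move; the robot and the scene stay as the last step left them, time stands still between calls to the robot, and variables do not carry over. Pictures are saved under pics/ and viewed, at most 10 in all, crops included, and the job is handed in when it is done.

Besides the shell and the picture viewer there is one more tool, called by a JSON object that holds its "method" and its "body", one argument or row to a line. jog_arm: Moves the arm, as the interface text tells. Its arguments: {"type":"object","properties":{"plan":{"type":"array","items":{"type":"object","properties":{"gripper":{"type":"number"},"dx":{"type":"number"},"dy":{"type":"number"},"dz":{"type":"number"},"yaw":{"type":"number"}}}},"grip_force":{"type":"number"}},"required":["plan"]}

```bash
mkdir -p pics; cat > h.py <<'E'
import numpy as np, cv2
from workcell import telemetry, cams, manip, models
def pts(cam,names):
    for n in names:
        r=models.spot_point(cam,n)
        print(cam,n,[(np.round(a['position'],4).tolist(),round(a['p'],2)) for a in r[:2]])
def snap(cam,f):
    im,d=cams.read_camera(cam); cv2.imwrite('pics/'+f,im[:,:,::-1]); return im,d
def proj(cam,X):
    m=cams.camera_model(cam); f=200/np.tan(np.radians(m['vertical_fov'])/2)
    c=m['R']@np.array(X)+m['t']; return [m['cx']+f*c[0]/c[2],m['cy']+f*c[1]/c[2]]
E
python3 - <<'E'
from h import *
s=telemetry.read_state(); print(s['time'],s['tool_pos'],s['orientation'],s['opening'],s['force'])
snap('top','top1.png')
pts('top',['regulator','mark','knob_nose','knob_grip','rivet_jar'])
snap('scene','sc1.png')
pts('scene',['mark','knob_nose','knob_grip'])
E
```

```text
0.0 [ 0.25687277 -0.62340736  0.22993738] [-1.79870036e+02 -3.82836430e-03  2.23918908e+01] 0.0852634647072749 [-0.34107932  0.23660703  0.23386864]
top regulator [([0.4949, -0.1066, 0.0735], 0.56)]
top mark [([0.5486, -0.1009, 0.0793], 0.66)]
top knob_nose [([0.5433, -0.082, 0.1021], 0.97)]
top knob_grip [([0.4988, -0.1039, 0.1187], 0.71)]
top rivet_jar [([0.4482, 0.2842, -0.0007], 0.87)]
scene mark [([0.5491, -0.1022, 0.0845], 0.97)]
scene knob_nose [([0.5441, -0.0802, 0.1033], 0.74), ([0.4982, -0.1043, 0.0758], 0.57)]
scene knob_grip [([0.5005, -0.1072, 0.1193], 0.55)]
```

View pics/top1.png

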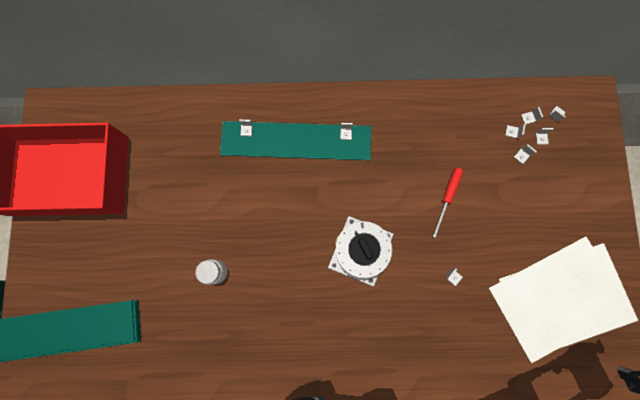

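The top view has the regulator at about (364,249) with its knob bar pointing up and to the left. I'll zoom in to check the mark and the nose.

```bash
python3 - <<'E'
from h import *
a=cv2.imread('pics/top1.png'); b=cv2.imread('pics/sc1.png')
for n,X in dict(mark=[.549,-.101,.08],nose=[.5437,-.081,.101],c=[.499,-.105,.12]).items(): print(n,proj('top',X),proj('scene',X))
u,v=map(int,proj('scene',[.499,-.105,.1]))
A=cv2.resize(a[205:293,320:408],(400,400),interpolation=3)
B=cv2.resize(b[max(v-60,0):v+60,u-60:u+60],(400,400),interpolation=3)
print(u,v); cv2.imwrite('pics/crop1.png',np.hstack([A,B]))
E
```

```text
mark [np.float64(361.38986021047157), np.float64(227.52037134739965)] [np.float64(273.86272291314515), np.float64(213.16586683421)]
nose [np.float64(354.1745697082444), np.float64(228.9530347916823)] [np.float64(276.6683057396159), np.float64(200.14715918672155)]
c [np.float64(365.49539146878067), np.float64(246.6102783816274)] [np.float64(253.12316446744478), np.float64(192.52484218291613)]
253 199
```

View pics/crop1.png

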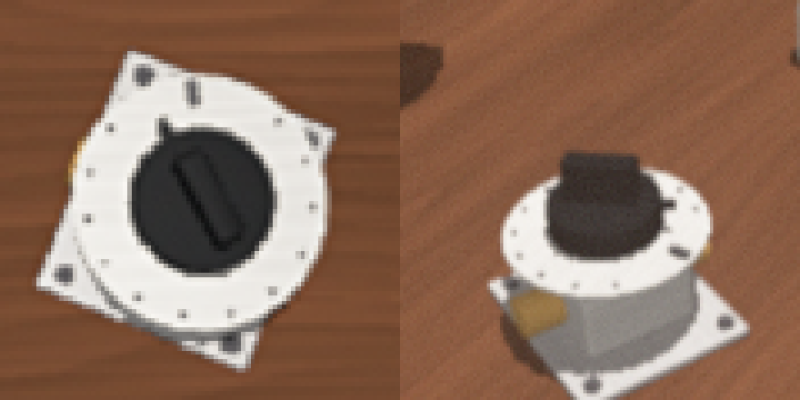

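The crop shows the bar mark just left of straight up, at about 4–5° in the world frame, and the nose at about 27°. The knob therefore needs roughly 23° clockwise, which agrees with the networks. I'll move above it now.

{"method": "jog_arm", "body": {
  "plan": [
    {"dx": 24.2,"dy": 51.8,"dz": 0,"yaw": 0.08,"gripper": -1},
    {"dx": 24.2,"dy": 51.8,"dz": 0,"yaw": 0.08},
    {"dx": 24.2,"dy": 51.8,"dz": 0,"yaw": 0.08},
    {"dx": 24.2,"dy": 51.8,"dz": 0,"yaw": 0.08},
    {"dx": 24.2,"dy": 51.8,"dz": 0,"yaw": 0.08},
    {"dx": 24.2,"dy": 51.8,"dz": 0,"yaw": 0.08},
    {"dx": 24.2,"dy": 51.8,"dz": 0,"yaw": 0.08},
    {"dx": 24.2,"dy": 51.8,"dz": 0,"yaw": 0.08},
    {"dx": 24.2,"dy": 51.8,"dz": 0,"yaw": 0.08},
    {"dx": 24.2,"dy": 51.8,"dz": 0,"yaw": 0.08},
    {"dx": 24.2,"dy": 51.8,"dz": 0,"yaw": 0.08},
    {"dx": 24.2,"dy": 51.8,"dz": 0,"yaw": 0.08}
  ]
}}

```text
schema error: expected keys gripper, dx, dy, dz, yaw
```

{"method": "jog_arm", "body": {
  "plan": [
    {"dx": 0},
    {"dx": 0}
  ]
}}

```text
schema error: expected keys gripper, dx, dy, dz, yaw
```

{"method": "jog_arm", "body": {
  "plan": [
    {"dx": 24.2,"dy": 51.8,"dz": 0,"yaw": 0.08,"gripper": -1},
    {"dx": 24.2,"dy": 51.8,"dz": 0,"yaw": 0.08,"gripper": -1},
    {"dx": 24.2,"dy": 51.8,"dz": 0,"yaw": 0.08,"gripper": -1},
    {"dx": 24.2,"dy": 51.8,"dz": 0,"yaw": 0.08,"gripper": -1},
    {"dx": 24.2,"dy": 51.8,"dz": 0,"yaw": 0.08,"gripper": -1},
    {"dx": 24.2,"dy": 51.8,"dz": 0,"yaw": 0.08,"gripper": -1},
    {"dx": 24.2,"dy": 51.8,"dz": 0,"yaw": 0.08,"gripper": -1},
    {"dx": 24.2,"dy": 51.8,"dz": 0,"yaw": 0.08,"gripper": -1},
    {"dx": 24.2,"dy": 51.8,"dz": 0,"yaw": 0.08,"gripper": -1},
    {"dx": 24.2,"dy": 51.8,"dz": 0,"yaw": 0.08,"gripper": -1},
    {"dx": 24.2,"dy": 51.8,"dz": 0,"yaw": 0.08,"gripper": -1},
    {"dx": 24.2,"dy": 51.8,"dz": 0,"yaw": 0.08,"gripper": -1}
  ]
}}

```text
time: 1.5
tool_pos: [0.4693, -0.1692, 0.2318]
orientation: [179.9, -0.0, 27.0]
force: [0.8, -0.6, -0.3]
opening: 0.0853
grip_force: 0.0
```

{"method": "jog_arm", "body": {
  "plan": [
    {"dx": 0,"dy": 0,"dz": 0,"yaw": 0,"gripper": -1},
    {"dx": 0,"dy": 0,"dz": 0,"yaw": 0,"gripper": -1},
    {"dx": 0,"dy": 0,"dz": 0,"yaw": 0,"gripper": -1}
  ]
}}

```text
time: 1.75
tool_pos: [0.4687, -0.1711, 0.2314]
orientation: [180.0, 0.0, 27.1]
force: [-0.3, 0.0, 0.3]
opening: 0.0853
grip_force: 0.0
```

{"method": "jog_arm", "body": {
  "plan": [
    {"dx": 1.5,"dy": 3.3,"dz": 0,"yaw": 0,"gripper": -1},
    {"dx": 3.0,"dy": 6.6,"dz": 0,"yaw": 0,"gripper": -1},
    {"dx": 3.0,"dy": 6.6,"dz": 0,"yaw": 0,"gripper": -1},
    {"dx": 3.0,"dy": 6.6,"dz": 0,"yaw": 0,"gripper": -1}
  ]
}}

```text
time: 2.08
tool_pos: [0.4988, -0.1057, 0.2312]
orientation: [180.0, 0.0, 27.0]
force: [-0.7, -0.0, 0.5]
opening: 0.0856
grip_force: 0.0
```

```bash
python3 - <<'E'
from h import *
s=telemetry.read_state(); print(s['time'],s['tool_pos'],s['orientation'],s['force'])
im,d=snap('wrist','w1.png')
pts('wrist',['knob_nose','mark','knob_grip','knob','dial'])
m=cams.camera_model('wrist'); f=200/np.tan(np.radians(m['vertical_fov'])/2)
v,u=np.nonzero(d>0); z=d[v,u]
P=(np.c_[(u-m['cx'])/f*z,(v-m['cy'])/f*z,z]-m['t'])@m['R']
near=np.hypot(P[:,0]-.499,P[:,1]+.105)<.09
def ana(lo,hi,r):
    k=near&(P[:,2]>lo)&(P[:,2]<hi)&(np.hypot(P[:,0]-.499,P[:,1]+.105)<r)
    if k.sum()>5:
        c=P[k][:,:2].astype(np.float32); rc=cv2.minAreaRect(c); print(lo,hi,k.sum(),P[k].mean(0),rc, cv2.minEnclosingCircle(c))
ana(.130,.142,.04); ana(.098,.110,.06); ana(.074,.0815,.085)
E
```

```text
2.0833 [ 0.49880826 -0.1057152   0.23124977] [1.79981110e+02 2.42296252e-02 2.69961280e+01] [-0.67185215 -0.03147989  0.47667769]
wrist knob_nose [([0.5391, -0.0796, 0.1025], 0.65)]
wrist mark [([0.5486, -0.1003, 0.085], 0.95)]
wrist knob_grip []
wrist knob [([0.5, -0.1087, 0.0775], 0.68)]
wrist dial []
0.13 0.142 1376 [ 0.49849686 -0.10453608  0.13571632] ((0.4972527027130127, -0.10534989833831787), (0.04950099438428879, 0.015563858672976494), 26.174667358398438) ((0.4972372353076935, -0.10505253821611404), 0.02513296715915203)
0.098 0.11 5298 [ 0.50144106 -0.10304725  0.10399633] ((0.4971090853214264, -0.10509663820266724), (0.07737268507480621, 0.0776730552315712), 71.28598022460938) ((0.5017886161804199, -0.1031930223107338), 0.043793488293886185)
0.074 0.0815 11358 [ 0.50352345 -0.10170352  0.07911684] ((0.4969094693660736, -0.10531739890575409), (0.13893009722232819, 0.13878090679645538), 8.14812183380127) ((0.49680352210998535, -0.10539884120225906), 0.07008256018161774)
```

View pics/w1.png

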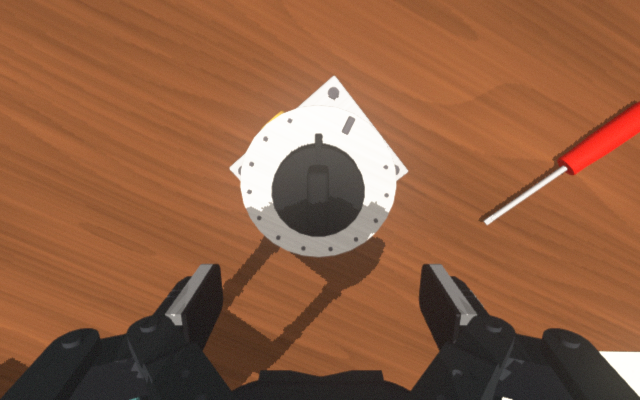

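The wrist view shows the dial circle at (319,180), the bar mark at (348,125) and the nose at (318,139). The sizes match the specification: grip bar 49.5 × 15.6 mm, dial radius 70 mm. The axis is at (0.497, -0.1053). Next I'll measure the mark angle precisely.

```bash
python3 - <<'E'
from h import *
im,d=cams.read_camera('wrist')
m=cams.camera_model('wrist'); f=200/np.tan(np.radians(m['vertical_fov'])/2)
v,u=np.mgrid[105:150,300:375]; r=np.stack([(u-m['cx'])/f,(v-m['cy'])/f,np.ones(u.shape)],-1)@m['R']
c=-m['R'].T@m['t']
g=im[105:150,300:375].mean(2)
for h,lo,hi in((.084,.050,.069),(.101,.0405,.052)):
    X=c+r*((h-c[2])/r[...,2])[...,None]-[.497,-.1053,0]; R=np.hypot(X[...,0],X[...,1]); a=np.degrees(np.arctan2(X[...,1],X[...,0]))
    k=(R>lo)&(R<hi)&(g<110); k&=abs(a-(4 if h<.09 else 26))<9
    print(h,k.sum(),X[k].mean(0),np.degrees(np.arctan2(X[k][:,1].mean(),X[k][:,0].mean())),R[k].min(),R[k].max(),a[k].min(),a[k].max())
E
```

```text
<stdin>:10: RuntimeWarning: Mean of empty slice.
  ret = um.true_divide(
  ret = ret.dtype.type(ret / rcount)
Traceback (most recent call last):
ValueError: zero-size array to reduction operation minimum which has no identity
```

{"method": "jog_arm", "body": {
  "plan": [
    {"dx": -0.18,"dy": 0.04,"dz": -4,"yaw": -0.014,"gripper": -1},
    {"dx": -0.18,"dy": 0.04,"dz": -8,"yaw": -0.014,"gripper": -1},
    {"dx": -0.18,"dy": 0.04,"dz": -10,"yaw": -0.014,"gripper": -1},
    {"dx": -0.18,"dy": 0.04,"dz": -11,"yaw": -0.014,"gripper": -1},
    {"dx": -0.18,"dy": 0.04,"dz": -11.6,"yaw": -0.014,"gripper": -1},
    {"dx": -0.18,"dy": 0.04,"dz": -12.0,"yaw": -0.014,"gripper": -1},
    {"dx": -0.18,"dy": 0.04,"dz": -12.2,"yaw": -0.014,"gripper": -1},
    {"dx": -0.18,"dy": 0.04,"dz": -12.2,"yaw": -0.014,"gripper": -1},
    {"dx": -0.18,"dy": 0.04,"dz": -12.2,"yaw": -0.014,"gripper": -1}
  ]
}}

```text
time: 3.18
tool_pos: [0.4982, -0.105, 0.1108]
orientation: [179.9, -0.1, 26.2]
force: [0.2, -0.4, -0.8]
opening: 0.0856
grip_force: 0.0
```

{"method": "jog_arm", "body": {
  "plan": [
    {"dx": -0.08,"dy": 0,"dz": 0,"yaw": 0,"gripper": 0.2},
    {"dx": -0.08,"dy": 0,"dz": 0,"yaw": 0,"gripper": 0.6},
    {"dx": -0.08,"dy": 0,"dz": 0,"yaw": 0,"gripper": 1},
    {"dx": -0.08,"dy": 0,"dz": 0,"yaw": 0,"gripper": 1},
    {"dx": -0.08,"dy": 0,"dz": 0,"yaw": 0,"gripper": 1},
    {"dx": -0.08,"dy": 0,"dz": 0,"yaw": 0,"gripper": 1},
    {"dx": -0.08,"dy": 0,"dz": 0,"yaw": 0,"gripper": 1},
    {"dx": -0.08,"dy": 0,"dz": 0,"yaw": 0,"gripper": 1}
  ],
  "grip_force": 30
}}

```text
time: 3.85
tool_pos: [0.4961, -0.1045, 0.1095]
orientation: [-180.0, 0.0, 26.2]
force: [-2.4, 1.0, 2.7]
opening: 0.0155
grip_force: 34.5
```

{"method": "jog_arm", "body": {
  "plan": [
    {"dx": 0.05,"dy": 0,"dz": 0,"yaw": -0.04,"gripper": 1},
    {"dx": 0.05,"dy": 0,"dz": 0,"yaw": -0.08,"gripper": 1},
    {"dx": 0.05,"dy": 0,"dz": 0,"yaw": -0.12,"gripper": 1},
    {"dx": 0.05,"dy": 0,"dz": 0,"yaw": -0.16,"gripper": 1},
    {"dx": 0.05,"dy": 0,"dz": 0,"yaw": -0.2,"gripper": 1},
    {"dx": 0.05,"dy": 0,"dz": 0,"yaw": -0.24,"gripper": 1},
    {"dx": 0.05,"dy": 0,"dz": 0,"yaw": -0.24,"gripper": 1},
    {"dx": 0.05,"dy": 0,"dz": 0,"yaw": -0.24,"gripper": 1},
    {"dx": 0.05,"dy": 0,"dz": 0,"yaw": -0.24,"gripper": 1}
  ]
}}

```text
time: 4.6
tool_pos: [0.4961, -0.1042, 0.1095]
orientation: [-179.9, 0.1, 12.5]
force: [-3.3, 3.1, 4.7]
opening: 0.0153
grip_force: 34.9
```

{"method": "jog_arm", "body": {
  "plan": [
    {"dx": 0,"dy": 0,"dz": 0.1,"yaw": 0,"gripper": 1},
    {"dx": 0,"dy": 0,"dz": 0.2,"yaw": 0,"gripper": 1},
    {"dx": 0,"dy": 0,"dz": 0.3,"yaw": 0,"gripper": 1},
    {"dx": 0,"dy": 0,"dz": 0.4,"yaw": 0,"gripper": 1},
    {"dx": 0,"dy": 0,"dz": 0.4,"yaw": 0,"gripper": 1},
    {"dx": 0,"dy": 0,"dz": 0.4,"yaw": 0,"gripper": 1},
    {"dx": 0,"dy": 0,"dz": 0.4,"yaw": 0,"gripper": 1}
  ]
}}

```text
time: 5.18
tool_pos: [0.496, -0.1043, 0.1128]
orientation: [-179.9, 0.1, 12.4]
force: [-0.5, 4.0, -5.8]
opening: 0.0155
grip_force: 33.3
```

{"method": "jog_arm", "body": {
  "plan": [
    {"dx": 0,"dy": 0,"dz": 0.05,"yaw": 0,"gripper": 1},
    {"dx": 0,"dy": 0,"dz": 0.1,"yaw": 0,"gripper": 1},
    {"dx": 0,"dy": 0,"dz": 0.15,"yaw": 0,"gripper": 1},
    {"dx": 0,"dy": 0,"dz": 0.15,"yaw": 0,"gripper": 1},
    {"dx": 0,"dy": 0,"dz": 0.15,"yaw": 0,"gripper": 1},
    {"dx": 0,"dy": 0,"dz": 0.15,"yaw": 0,"gripper": 1}
  ]
}}

```text
time: 5.68
tool_pos: [0.496, -0.1043, 0.1142]
orientation: [-179.9, 0.1, 12.4]
force: [0.4, 5.1, -11.4]
opening: 0.015
grip_force: 32.5
```

{"method": "jog_arm", "body": {
  "plan": [
    {"dx": 0,"dy": 0,"dz": -0.15,"yaw": 0,"gripper": 1},
    {"dx": 0,"dy": 0,"dz": -0.35,"yaw": 0,"gripper": 1},
    {"dx": 0,"dy": 0,"dz": -0.35,"yaw": 0,"gripper": 1},
    {"dx": 0,"dy": 0,"dz": -0.35,"yaw": -0.03,"gripper": 1},
    {"dx": 0,"dy": 0,"dz": -0.35,"yaw": -0.058,"gripper": 1},
    {"dx": 0,"dy": 0,"dz": -0.35,"yaw": -0.058,"gripper": 1},
    {"dx": 0,"dy": 0,"dz": -0.25,"yaw": -0.058,"gripper": 1},
    {"dx": 0,"dy": 0,"dz": -0.1,"yaw": -0.058,"gripper": 1},
    {"dx": 0,"dy": 0,"dz": 0,"yaw": -0.058,"gripper": 1},
    {"dx": 0,"dy": 0,"dz": 0,"yaw": -0.058,"gripper": 1},
    {"dx": 0,"dy": 0,"dz": 0,"yaw": -0.058,"gripper": 1},
    {"dx": 0,"dy": 0,"dz": 0,"yaw": -0.058,"gripper": 1}
  ]
}}

```text
time: 6.68
tool_pos: [0.4961, -0.1043, 0.1144]
orientation: [-179.9, 0.1, 9.1]
force: [0.9, 4.8, -11.1]
opening: 0.0153
grip_force: 32.7
```

Still on the ring at 9.1°, so I'll step on.

{"method": "jog_arm", "body": {
  "plan": [
    {"dx": 0,"dy": 0,"dz": -0.15,"yaw": 0,"gripper": 1},
    {"dx": 0,"dy": 0,"dz": -0.35,"yaw": 0,"gripper": 1},
    {"dx": 0,"dy": 0,"dz": -0.35,"yaw": 0,"gripper": 1},
    {"dx": 0,"dy": 0,"dz": -0.35,"yaw": -0.03,"gripper": 1},
    {"dx": 0,"dy": 0,"dz": -0.35,"yaw": -0.056,"gripper": 1},
    {"dx": 0,"dy": 0,"dz": -0.35,"yaw": -0.056,"gripper": 1},
    {"dx": 0,"dy": 0,"dz": -0.25,"yaw": -0.056,"gripper": 1},
    {"dx": 0,"dy": 0,"dz": -0.1,"yaw": -0.056,"gripper": 1},
    {"dx": 0,"dy": 0,"dz": 0,"yaw": -0.056,"gripper": 1},
    {"dx": 0,"dy": 0,"dz": 0,"yaw": -0.056,"gripper": 1},
    {"dx": 0,"dy": 0,"dz": 0,"yaw": -0.056,"gripper": 1},
    {"dx": 0,"dy": 0,"dz": 0,"yaw": -0.056,"gripper": 1}
  ]
}}

```text
time: 7.68
tool_pos: [0.496, -0.1042, 0.1144]
orientation: [-179.9, 0.1, 5.9]
force: [0.1, 5.7, -9.6]
opening: 0.0155
grip_force: 32.7
```

{"method": "jog_arm", "body": {
  "plan": [
    {"dx": 0,"dy": 0,"dz": -0.15,"yaw": 0,"gripper": 1},
    {"dx": 0,"dy": 0,"dz": -0.35,"yaw": 0,"gripper": 1},
    {"dx": 0,"dy": 0,"dz": -0.35,"yaw": 0,"gripper": 1},
    {"dx": 0,"dy": 0,"dz": -0.35,"yaw": -0.03,"gripper": 1},
    {"dx": 0,"dy": 0,"dz": -0.35,"yaw": -0.05,"gripper": 1},
    {"dx": 0,"dy": 0,"dz": -0.35,"yaw": -0.05,"gripper": 1},
    {"dx": 0,"dy": 0,"dz": -0.25,"yaw": -0.05,"gripper": 1},
    {"dx": 0,"dy": 0,"dz": -0.1,"yaw": -0.05,"gripper": 1},
    {"dx": 0,"dy": 0,"dz": 0,"yaw": -0.05,"gripper": 1},
    {"dx": 0,"dy": 0,"dz": 0,"yaw": -0.05,"gripper": 1},
    {"dx": 0,"dy": 0,"dz": 0,"yaw": -0.05,"gripper": 1},
    {"dx": 0,"dy": 0,"dz": 0,"yaw": -0.05,"gripper": 1}
  ]
}}

```text
time: 8.68
tool_pos: [0.4961, -0.1041, 0.1144]
orientation: [-179.9, 0.1, 3.0]
force: [-0.2, 6.5, -11.0]
opening: 0.0153
grip_force: 32.7
```

{"method": "jog_arm", "body": {
  "plan": [
    {"dx": 0,"dy": 0.03,"dz": -0.15,"yaw": 0,"gripper": 1},
    {"dx": 0,"dy": 0.05,"dz": -0.35,"yaw": 0,"gripper": 1},
    {"dx": 0,"dy": 0.05,"dz": -0.35,"yaw": 0,"gripper": 1},
    {"dx": 0,"dy": 0.05,"dz": -0.35,"yaw": -0.03,"gripper": 1},
    {"dx": 0,"dy": 0.05,"dz": -0.35,"yaw": -0.055,"gripper": 1},
    {"dx": 0,"dy": 0.05,"dz": -0.35,"yaw": -0.055,"gripper": 1},
    {"dx": 0,"dy": 0.05,"dz": -0.25,"yaw": -0.055,"gripper": 1},
    {"dx": 0,"dy": 0.05,"dz": -0.1,"yaw": -0.055,"gripper": 1},
    {"dx": 0,"dy": 0.05,"dz": 0,"yaw": -0.055,"gripper": 1},
    {"dx": 0,"dy": 0.05,"dz": 0,"yaw": -0.055,"gripper": 1},
    {"dx": 0,"dy": 0.05,"dz": 0,"yaw": -0.055,"gripper": 1},
    {"dx": 0,"dy": 0.05,"dz": 0,"yaw": -0.055,"gripper": 1}
  ]
}}

```text
time: 9.68
tool_pos: [0.4961, -0.104, 0.1144]
orientation: [-180.0, 0.1, -0.1]
force: [-0.1, 6.3, -9.3]
opening: 0.0157
grip_force: 32.8
```

{"method": "jog_arm", "body": {
  "plan": [
    {"dx": 0,"dy": 0.03,"dz": -0.15,"yaw": 0,"gripper": 1},
    {"dx": 0,"dy": 0.05,"dz": -0.35,"yaw": 0,"gripper": 1},
    {"dx": 0,"dy": 0.05,"dz": -0.35,"yaw": 0,"gripper": 1},
    {"dx": 0,"dy": 0.05,"dz": -0.35,"yaw": -0.03,"gripper": 1},
    {"dx": 0,"dy": 0.05,"dz": -0.35,"yaw": -0.055,"gripper": 1},
    {"dx": 0,"dy": 0.05,"dz": -0.35,"yaw": -0.055,"gripper": 1},
    {"dx": 0,"dy": 0.05,"dz": -0.25,"yaw": -0.055,"gripper": 1},
    {"dx": 0,"dy": 0.05,"dz": -0.1,"yaw": -0.055,"gripper": 1},
    {"dx": 0,"dy": 0.05,"dz": 0,"yaw": -0.055,"gripper": 1},
    {"dx": 0,"dy": 0.05,"dz": 0,"yaw": -0.055,"gripper": 1},
    {"dx": 0,"dy": 0.05,"dz": 0,"yaw": -0.055,"gripper": 1},
    {"dx": 0,"dy": 0.05,"dz": 0,"yaw": -0.055,"gripper": 1}
  ]
}}

```text
time: 10.68
tool_pos: [0.4961, -0.104, 0.1156]
orientation: [180.0, 0.1, -3.3]
force: [-5.0, 3.8, -1.8]
opening: 0.0155
grip_force: 33.9
```

The notch is at about -3.3°: the force dropped to 1.8 N and the knob rose. Pulling up.

{"method": "jog_arm", "body": {
  "plan": [
    {"dx": 0,"dy": 0,"dz": 0.1,"yaw": 0,"gripper": 1},
    {"dx": 0,"dy": 0,"dz": 0.2,"yaw": 0,"gripper": 1},
    {"dx": 0,"dy": 0,"dz": 0.3,"yaw": 0,"gripper": 1},
    {"dx": 0,"dy": 0,"dz": 0.35,"yaw": 0,"gripper": 1},
    {"dx": 0,"dy": 0,"dz": 0.35,"yaw": 0,"gripper": 1},
    {"dx": 0,"dy": 0,"dz": 0.35,"yaw": 0,"gripper": 1}
  ]
}}

```text
time: 11.18
tool_pos: [0.4961, -0.104, 0.1191]
orientation: [180.0, 0.1, -3.3]
force: [-5.2, 4.4, -3.0]
opening: 0.0154
grip_force: 33.8
```

{"method": "jog_arm", "body": {
  "plan": [
    {"dx": 0,"dy": 0,"dz": 0.05,"yaw": 0,"gripper": 1},
    {"dx": 0,"dy": 0,"dz": 0.1,"yaw": 0,"gripper": 1},
    {"dx": 0,"dy": 0,"dz": 0.1,"yaw": 0,"gripper": 1},
    {"dx": 0,"dy": 0,"dz": 0.1,"yaw": 0,"gripper": 1}
  ]
}}

```text
time: 11.52
tool_pos: [0.4961, -0.1039, 0.1198]
orientation: [180.0, 0.1, -3.3]
force: [-4.1, 3.3, -3.7]
opening: 0.0152
grip_force: 33.6
```

The knob is about 10 mm out. Releasing and backing away.

{"method": "jog_arm", "body": {
  "plan": [
    {"dx": 0,"dy": 0,"dz": 0,"yaw": 0,"gripper": 0.6},
    {"dx": 0,"dy": 0,"dz": 0,"yaw": 0,"gripper": 0.2},
    {"dx": 0,"dy": 0,"dz": 0,"yaw": 0,"gripper": -0.5},
    {"dx": 0,"dy": 0,"dz": 0,"yaw": 0,"gripper": -1},
    {"dx": 0,"dy": 0,"dz": 0,"yaw": 0,"gripper": -1},
    {"dx": 0,"dy": 0,"dz": 0,"yaw": 0,"gripper": -1},
    {"dx": 0,"dy": 0,"dz": 2,"yaw": 0,"gripper": -1},
    {"dx": 0,"dy": 0,"dz": 5,"yaw": 0,"gripper": -1},
    {"dx": 0,"dy": 0,"dz": 8,"yaw": 0,"gripper": -1},
    {"dx": 0,"dy": 0,"dz": 11,"yaw": 0,"gripper": -1},
    {"dx": 0,"dy": 0,"dz": 11,"yaw": 0,"gripper": -1},
    {"dx": 0,"dy": 0,"dz": 11,"yaw": 0,"gripper": -1}
  ]
}}

```text
time: 12.52
tool_pos: [0.4986, -0.1043, 0.2321]
orientation: [179.9, -0.3, -3.3]
force: [0.3, -0.7, 0.1]
opening: 0.0853
grip_force: 0.0
```

```bash
python3 - <<'E'
from h import *
s=telemetry.read_state(); print(s['time'],s['tool_pos'],s['force'])
im,d=snap('wrist','w2.png')
pts('wrist',['knob_nose','mark'])
m=cams.camera_model('wrist'); f=200/np.tan(np.radians(m['vertical_fov'])/2)
v,u=np.nonzero(d>0); z=d[v,u]
P=(np.c_[(u-m['cx'])/f*z,(v-m['cy'])/f*z,z]-m['t'])@m['R']
R=np.hypot(P[:,0]-.497,P[:,1]+.1053)
for lo,hi,r in((.13,.155,.035),(.1,.12,.045),(.07,.083,.07)):
    k=(P[:,2]>lo)&(P[:,2]<hi)&(R<r); print(k.sum(),np.median(P[k][:,2]),cv2.minAreaRect(P[k][:,:2].astype(np.float32)))
E
```

```text
12.5167 [ 0.49857436 -0.10429784  0.23213013] [ 0.33199897 -0.73168173  0.1283465 ]
wrist knob_nose [([0.5458, -0.1039, 0.1114], 0.84)]
wrist mark [([0.5478, -0.0994, 0.0807], 0.66)]
1513 0.1418220478786036 ((0.49411797523498535, -0.10388211160898209), (0.015804970636963844, 0.049709755927324295), 86.47852325439453)
5646 0.11003967891661108 ((0.49398645758628845, -0.10370063781738281), (0.07759156078100204, 0.07706397771835327), 41.59016799926758)
10428 0.0747384945431094 ((0.49498599767684937, -0.10415025800466537), (0.13574212789535522, 0.13697142899036407), 7.726783752441406)
```

View pics/w2.png

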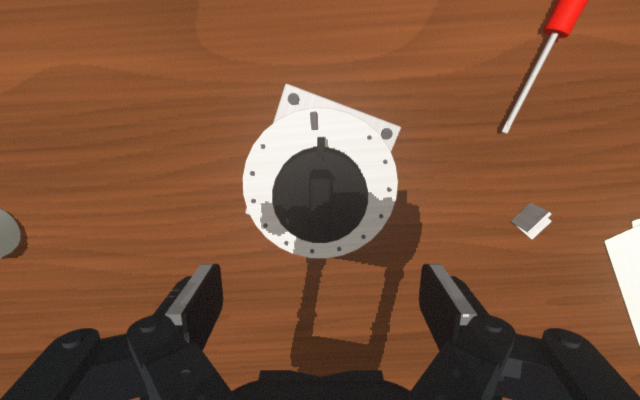

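The picture shows the nose at (321,142) close to the bar mark at (314,121). The knob top is about 10 mm higher relative to the dial (56.6 to 67.1 mm), so it is locked out, and the fingers are clear.

```bash
python3 -c "
from h import *
print(manip.close_job())"
```

```text
the job is handed in; nothing more can be done
None
```

I turned the knob to the lock notch about 8° clockwise of the bar mark and pulled it up about 10 mm, where it stayed locked; I then let go, backed the arm clear, and handed the job in (no verdict came back).

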